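Loosen the hold-down clamp's knurled wheel and slide the blank to the stop

ROBOT

A 6-joint arm with a two-finger parallel gripper is mounted at the origin on the work surface. World frame = base frame: x ahead of the robot, y to its left, z up, the work surface at z = 0. Lengths are in m, angles in rad, forces in N, time in s.
With the tool pointing down it reaches from about 0.375 to 0.9 m from the base axis. Payload 3.1 kg.
Tool frame: the origin (TCP) lies between the finger pads; the fingertips stand 22 mm ahead of it and the grasp point (between the pads) lies 3 mm ahead of it; z points along the fingers, y is the line along which they close (so a half turn about z gives the same grasp; the last joint's range is limited). The gripper opens to 85 mm and grips with 20 to 120 N. Pads are 22 mm wide; open, the fingers measure 114 mm over their backs; the gripper's body (76 mm by 85 mm) begins 54 mm behind the grasp point. The pads swing forward as they close: fully open they stand 13 mm farther back than shut.
Start: joints at [-1.395, 0.527, 1.433, -0, 1.181, -0.178], TCP at [0.217, -0.586, 0.253] pointing down, gripper open.
Joint ranges: [-3.08, 3.08], [-0.75, 2.2], [0.22, 2.44], [-1.43, 4.57], [0, 2.65], [-2.85, 2.85]. Speed limits (rad/s): [2.79, 2.79, 3.14, 3.14, 3.14, 3.14].

INTERFACE

Orientations are given as a rotation vector (axis times angle).
In Python, from bench import env gives the robot as it stands. The module is installed in compiled form; this text tells all that it offers.
- The arm moves only by the tool arm_command, never from a script. Its argument "moves" is a list of rows, each a list of 4 numbers: the shift along the world's x, y, z in cm, then the turn about the world's z in degrees. A call has 1 to 12 rows; each row shifts and turns the commanded pose from where the row before left it; what a row does not reach is not made up. A row lasts 1/10 s, in which the tool goes at most 50 mm and 8.59 degrees, less where a joint would pass 70% of its speed; a pose out of reach is approached as far as the arm can. A call with a gripper value outside its range is refused whole. "jaw" is the opening in per cent of the stroke, from 0 (shut) to 100 (fully open), set as the call begins (left out, the last holds). The fingers move at their own pace and stop on an object; the grip force is fixed at half the most. Time passes only in rows, so rows that do not move let the fingers close. It gives the time, the measured TCP pose, the force, the opening and the grip force at its end, in the units of the state.
- env.get_obs(): the state, without advancing time (a new reading comes with each control period).
- env.get_image(name): name is "side" or "top"; returns a dict with "image" (420x560x3 uint8, blue, green, red), "z_map" (420x560 float32, m along the optical axis (not along the pixel's ray), 0 where there is no reading), "intrinsics" (3x3 intrinsics, pixels), "eye" and "attitude" of the camera in the world. Camera axes: x right, y down, z forward; pixel columns grow to the right and rows downward; lengths in m; the calibration is good to about 2 mm. A picture is of the moment at which its call begins.
- env.finish_job(): hands the job in; it is judged then, once.
The state is a dict: "time_s": time; "joint_pos": joint angles; "dq": joint speeds; "joint_torque": joint torques, N m; "position": TCP position; "orientation": TCP orientation; "contact_force": force on the tool from outside, world axes, zero at the start; "wrist_torque": the same for the moment, N m; "gripper_width": finger opening in m; "grip_force": force on a finger pad.
Only numpy, scipy, OpenCV 4.12 (cv2) and the standard library are available. Lean on these libraries where they do the work, as an engineer would, in place of code of your own. Each camera call takes 0.05 s, during which the arm holds its last target. There are 200 camera calls.

TASK

Put the fingertips against the outside of the knurled wheel on top of the blue hold-down clamp and roll the wheel counter-clockwise (seen from above) by two full turns, to within an eighth of a turn, so that the jaw comes up out of the groove in the wooden blank. Then push the blank by its near end, still lying flat on the bed, fully home against the red stop at the far end of the bed. Nothing is to be lifted, and leave the tools and other things around it where they stand.

Things in the scene. Friction and masses are not known exactly. Their poses are not given: they have to be found in the camera images.
- clamp: hold-down clamp fixed to the table. Origin on the table under the wheel's axis; x along its channel to the red stop, z up. Wooden bed 15 mm thick, x -110 to +150 mm, 150 mm wide. Blue bridge across the channel: 34 mm in x, 132 in y, 50 to 62 mm above the table, with side legs; a yellow pointer (look only) sticks out towards -x. Guides 54 mm apart, x -40 to +130 mm, 27 mm above the table
- wheel_center (a point): centre of the knurled wheel, on its vertical axis, 81 mm above the table. Black rubber rim, diameter 96 mm, from 70 to 92 mm above the table, bright face with a yellow mark; too wide to grip. The wheel keeps its height as it turns; a steel screw 12 mm thick stands out of its middle to 99 mm and rises 5 mm per turn
- wheel_mark (a point): the yellow mark on the wheel's rim (radius 48 mm), 81 mm above the table; goes round with the wheel; at the start it stands on the clamp's -x side, over the yellow pointer, and again after each full turn
- wheel (a joint): angle of the wheel in rad: 0 at the start (tight), grows counter-clockwise seen from above (loosening), 6.283 per turn, end stops at 0 and 20. Friction 0.05 N m (about 1 N along the rim); it stays where it is left. The rim's friction on fingers is about 1.2, it gives about 1 mm at 10 N; pressed with 3 to 15 N it is carried along without slipping
- blank: loose wooden blank, 240 x 50 x 18 mm, about 0.16 kg, flat in the channel, underside 15 mm above the table; origin at the centre of its underside, x along it towards the stop. A groove 16 mm wide, 5 mm deep crosses its top 20 mm to +x of its middle; the clamp's steel jaw (10 mm thick) reaches 4 mm into it and locks it, rising 5 mm per turn of the wheel
- blank_near (a point): middle of the blank's near end face (-x end), where it is pushed, 24 mm above the table; at the start it overhangs the bed's near edge by about 30 mm. The blank has to travel about 40 mm
- blank_far (a point): middle of the blank's far end face (+x end), 24 mm above the table; it ends up against point stop
- stop (a point): middle of the near face of the red stop at the bed's far end, 24 mm above the table; 140 mm from the clamp's origin along its x; the stop is 90 mm wide, its top 45 mm above the table
- chisel: loose bystander: wood chisel lying flat, 240 x 23 x 23 mm, beside the clamp; origin under the end of its handle, about the middle of its length
- wax_tin: loose bystander: brass-coloured tin, diameter 60, height 50 mm, beside the clamp; origin at the centre of its underside
- mallet: loose bystander: wooden mallet lying down, head 75 x 120 x 70 mm, handle 170 mm long; origin under its centre line, 22 mm inside the head from the handle side
- horn_cup: loose bystander: pale horn cup, diameter 70, height 100 mm; origin at the centre of its underside
- dust_brush: loose bystander: hand brush lying down; origin at its underside
- offcut: loose bystander: wood offcut 90 x 45 x 35 mm; origin at the centre of its underside
- glue: loose bystander: white glue bottle with red cap, diameter 56, height 130 mm; origin at the centre of its underside
There are look-alikes about, which are no part of the job. What is shaped like the blank but turquoise is not meant.

How it is judged:
By the outcome, as a careful person would: the job done as asked, in the order asked, and still so for the second after the job is handed in, with the robot touching nothing.
It also fails if it takes over 58 s, if anything falls off the work surface, if the arm or the gripper's body presses on something with over 40 N, if the wrist force passes 120 N, or if a joint passes its speed limit or range.

## Working session

There is one attempt and no reset: what is moved stays moved. The work goes in short steps, Python scripts to look and compute and a tool call to move; the robot and the scene stay as the last step left them, time stands still between calls to the robot, and variables do not carry over. Pictures are saved under pics/ and viewed, at most 10 in all, crops included, and the job is handed in when it is done.

Besides the shell and the picture viewer there is one more tool, called after "Call:" by a JSON object that holds its "op" and its "data". arm_command: Moves the arm, as the interface text tells. Its arguments: {"type":"object","properties":{"moves":{"type":"array"},"jaw":{"type":"number"}},"required":["moves"]}

```bash
mkdir -p pics; cat > h.py <<'E'
import numpy as np, cv2
from bench import env
def cap(n):
    d=env.get_image(n); np.savez(f'/tmp/{n}.npz',**d); return d
def att(d):
    a=np.array(d['attitude'],float)
    if a.shape==(3,3): return a
    if a.size==3: return cv2.Rodrigues(a)[0]
    from scipy.spatial.transform import Rotation as R
    return R.from_quat(a).as_matrix()
def pt(d,u,v,z=None):
    K=np.array(d['intrinsics']); R=att(d); e=np.array(d['eye']).ravel()
    r=R@np.linalg.solve(K,[u,v,1.])
    s=d['z_map'][int(v),int(u)] if z is None else (z-e[2])/r[2]
    return e+r*s
E
python3 - <<'E'
from h import *
for n in('top','side'):
    d=cap(n); cv2.imwrite(f'pics/{n}0.png',cv2.resize(d['image'],(784,588),interpolation=cv2.INTER_CUBIC)); print(n,d['eye'],d['attitude'],d['intrinsics'])
print(env.get_obs())
E
```

```text
top [ 0.4236182  -0.02383484  1.27741743] [-2.16226873  2.20203863 -0.08939932] [[411.56998924   0.         274.15795565]
 [  0.         411.56998924 205.15210186]
 [  0.           0.           1.        ]]
side [-0.06379889  0.86303373  0.67340162] [-0.73685437  2.39302252 -1.40318939] [[416.3284788    0.         271.34473492]
 [  0.         416.3284788  210.8661286 ]
 [  0.           0.           1.        ]]
{'time_s': 0.1, 'joint_pos': array([-1.39551491e+00,  5.28394567e-01,  1.43378027e+00, -1.58462399e-05,
        1.18137829e+00, -1.78506209e-01]), 'dq': array([-0.00121938, -0.00281291, -0.0022478 ,  0.00010551, -0.00026319,
       -0.0008264 ]), 'joint_torque': array([ 7.30137776e-05, -4.43303490e+01, -1.78585678e+01, -2.00907480e-04,
        3.86893153e-03,  2.42360994e-05]), 'position': array([ 0.21644739, -0.58568544,  0.25241635]), 'orientation': array([-3.09063667e+00, -5.52498905e-01,  1.80416630e-05]), 'contact_force': array([ 0.78144024, -1.03801795, -0.47160843]), 'wrist_torque': array([-0.04940524,  0.00935185, -0.02536992]), 'grip_force': 0.0, 'gripper_width': 0.08521227506868179}
```

View pics/top0.png

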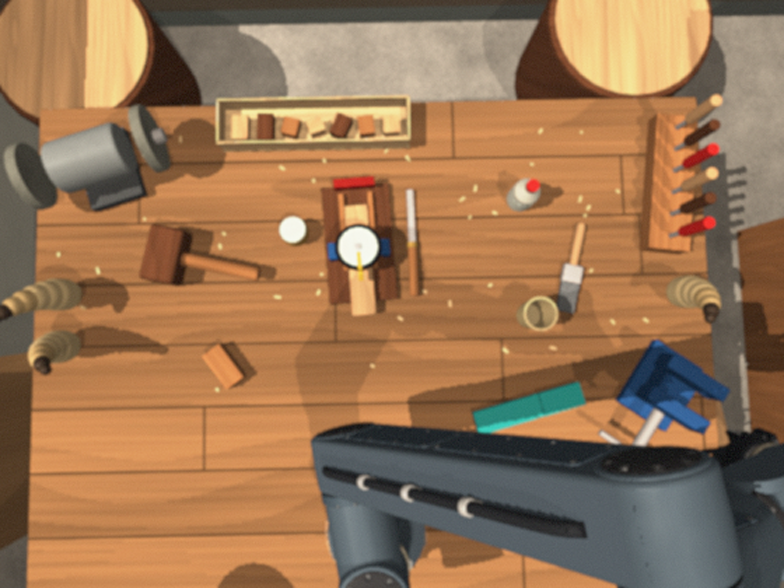

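View pics/side0.png

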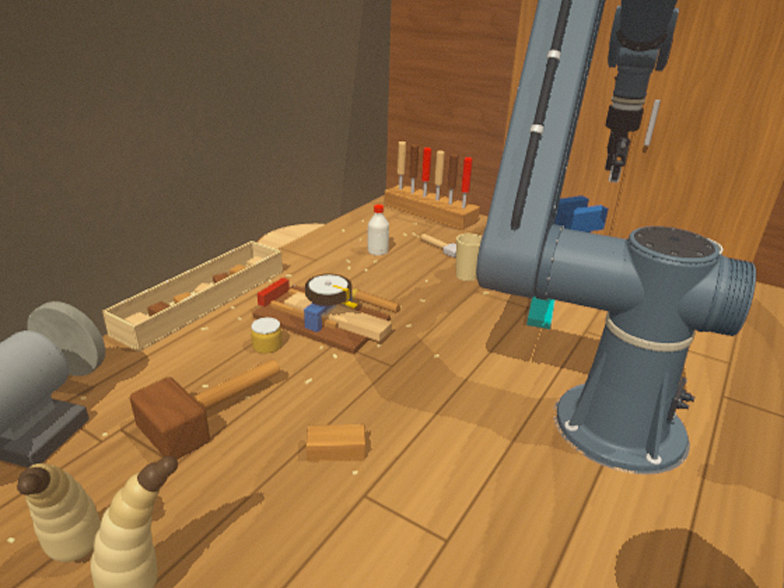

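The top picture shows the clamp with its wheel near (357,246) enlarged px, the red stop at (354,183) and the blank's near end at (363,313). The chisel is to its right, at x≈412, and the tin to its left, at (293,230). Next I'll enlarge the clamp.

```bash
python3 - <<'E'
from h import *
d=dict(np.load('/tmp/top.npz'))
c=d['image'][120:230,195:315]; cv2.imwrite('pics/crop.png',cv2.resize(c,None,fx=5,fy=5,interpolation=cv2.INTER_CUBIC))
print(att(d).round(3))
for u,v in[(255,176),(254,131),(258,222),(209,164)]: print(pt(d,u,v))
# wheel: points with height 0.08..0.1
K=np.array(d['intrinsics']);vv,uu=np.mgrid[125:225,225:285]
P=np.array([pt(d,u,v) for u,v in zip(uu.ravel(),vv.ravel())])
im=d['image'][125:225,225:285].reshape(-1,3)
w=P[(P[:,2]>.083)&(P[:,2]<.102)]; print(len(w),w.min(0),w.max(0),cv2.minEnclosingCircle(w[:,:2].astype(np.float32)))
E
```

```text
[[-0.018 -0.997  0.079]
 [-1.     0.018 -0.003]
 [ 0.002 -0.079 -0.997]]
[0.60241268 0.02589857 0.10025789]
[0.74842115 0.02913405 0.04787032]
[0.47236753 0.0218887  0.02849221]
[0.64854047 0.16571268 0.05269301]
861 [ 0.55480675 -0.02328926  0.08358784] [0.65110527 0.0730282  0.10177315] ((0.6033968329429626, 0.024091579020023346), 0.04926108568906784)
```

View pics/crop.png

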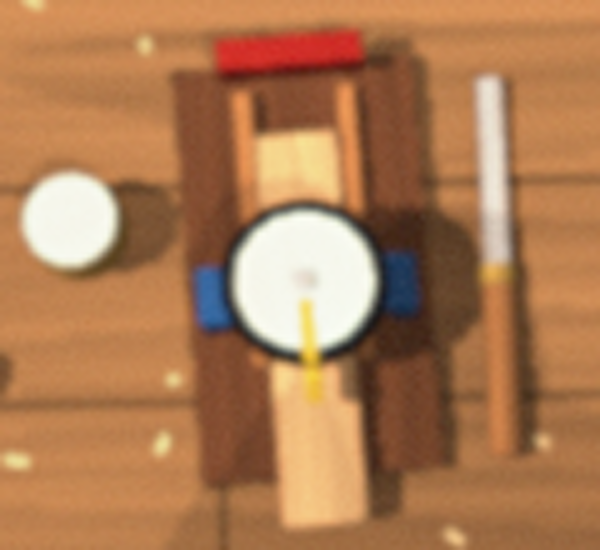

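```bash
python3 - <<'E'
from h import *
d=dict(np.load('/tmp/top.npz'))
f=lambda u,v,z:pt(d,195+u/5-.4,120+v/5-.4,z)[:2].round(4)
print('wheel',f(306,281,.092),'mark in/out',f(306,302,.095),f(312,358,.092))
s1,s2=f(218,74,.045),f(362,66,.045);print('stop',s1,s2,(s1+s2)/2,np.linalg.norm(s1-s2))
n1,n2=f(284,529,.033),f(368,521,.033);print('near',n1,n2,(n1+n2)/2,np.linalg.norm(n1-n2))
g1,g2=f(257,135,.033),f(337,130,.033);print('far',g1,g2,(g1+g2)/2)
b1,b2=f(175,72,.015),f(205,487,.015);e=b1-b2;print('bed',np.linalg.norm(e),np.degrees(np.arctan2(e[1],e[0])))
e=(g1+g2-n1-n2)/2;print('blank',np.linalg.norm(e),np.degrees(np.arctan2(e[1],e[0])))
e=(s1-s2);print('stop yaw',np.degrees(np.arctan2(-e[0],e[1])))
E
```

```text
wheel [0.6042 0.0239] mark in/out [0.5915 0.024 ] [0.5591 0.0211]
stop [0.7395 0.0775] [ 0.7429 -0.0103] [0.7412 0.0336] 0.08786580677373879
near [0.4623 0.0418] [ 0.4662 -0.009 ] [0.46425 0.0164 ] 0.050949484786403876
far [0.7041 0.055 ] [0.7063 0.0059] [0.7052  0.03045]
bed 0.25988684075958907 3.5075734216259074
blank 0.24135928612754895 3.337186874682831
stop yaw 2.2176351081915406
```

Call:
{"op": "arm_command", "data": {"moves": [[4, 5, 0, -8], [4, 5, 0, -8], [4, 5, 0, -8], [4, 5, 0, -8], [4, 5, 0, -8], [4, 5, 0, -8], [4, 5, 0, 0], [4, 5, 0, 0], [4, 5, 0, 0], [4, 5, 0, 0], [3, 4, 0, 0], [0, 0, 0, 0]], "jaw": 0}}

```text
time_s: 1.3
position: [0.5592, -0.1538, 0.253]
orientation: [-3.055, 0.724, -0.001]
contact_force: [-0.2, 0.0, -0.3]
gripper_width: -0.0001
grip_force: 0.0
```

Call:
{"op": "arm_command", "data": {"moves": [[3, 4, 0, 0], [3, 4, 0, 0], [3, 4, 0, 0], [2, 2.2, 0, 0], [0, 0, -4, 0], [0, 0, -4, 0], [0, 0, -4, 0], [0, 0, -3.5, 0], [0, 0, 0, 0], [0, 0, 0, 0]]}}

```text
time_s: 2.3
position: [0.6662, -0.0177, 0.098]
orientation: [3.054, -0.736, -0.003]
contact_force: [0.9, -0.2, 0.5]
gripper_width: -0.0001
grip_force: 0.0
```

Call:
{"op": "arm_command", "data": {"moves": [[-0.44, 1.2, -0.3, 0], [-0.36, 0.18, 0, 0], [0, 0, 0, 0], [0, 0, 0, 0]]}}

```text
time_s: 2.7
position: [0.659, -0.0031, 0.0967]
orientation: [3.055, -0.734, 0.003]
contact_force: [-0.5, -0.4, -0.2]
gripper_width: -0.0002
grip_force: 0.0
```

Call:
{"op": "arm_command", "data": {"moves": [[-0.09, 0.045, 0, 0], [-0.09, 0.045, 0, 0], [0, 0, 0, 0], [0, 0, 0, 0]]}}

```text
time_s: 3.1
position: [0.6567, -0.0025, 0.0953]
orientation: [3.054, -0.736, -0.0]
contact_force: [-0.4, 0.1, -0.9]
gripper_width: 0.0
grip_force: 0.0
```

Call:
{"op": "arm_command", "data": {"moves": [[-0.09, 0.045, 0, 0], [0, 0, 0, 0], [0, 0, 0, 0]]}}

```text
time_s: 3.4
position: [0.6561, -0.0022, 0.0953]
orientation: [3.054, -0.735, 0.001]
contact_force: [1.1, -0.9, -1.1]
gripper_width: 0.0
grip_force: 0.6
```

Call:
{"op": "arm_command", "data": {"moves": [[-0.09, 0.045, 0, 0], [0, 0, 0, 0], [0, 0, 0, 0]]}}

```text
time_s: 3.7
position: [0.656, -0.0021, 0.0954]
orientation: [3.054, -0.735, 0.004]
contact_force: [4.2, -2.2, -3.8]
gripper_width: 0.0
grip_force: 2.5
```

Call:
{"op": "arm_command", "data": {"moves": [[-0.09, 0.045, 0, 0], [0, 0, 0, 0], [0, 0, 0, 0]]}}

```text
time_s: 4.0
position: [0.656, -0.0021, 0.0954]
orientation: [3.054, -0.735, 0.008]
contact_force: [6.0, -2.8, -3.5]
gripper_width: -0.0002
grip_force: 3.4
```

```bash
python3 - <<'E'
import numpy as np
r=5.65;a=np.radians(-27+8*np.arange(31));p=r*np.c_[np.cos(a),np.sin(a)]
for i,q in enumerate(np.diff(p,axis=0)): print(-27+8*i,q.round(2))
E
```

```text
-27 [0.31 0.73]
-19 [0.2  0.76]
-11 [0.1  0.78]
-3 [-0.01  0.79]
5 [-0.12  0.78]
13 [-0.23  0.75]
21 [-0.33  0.71]
29 [-0.43  0.66]
37 [-0.52  0.59]
45 [-0.59  0.52]
53 [-0.66  0.43]
61 [-0.71  0.33]
69 [-0.75  0.23]
77 [-0.78  0.12]
85 [-0.79  0.01]
93 [-0.78 -0.1 ]
101 [-0.76 -0.2 ]
109 [-0.73 -0.31]
117 [-0.68 -0.41]
125 [-0.61 -0.5 ]
133 [-0.54 -0.58]
141 [-0.45 -0.65]
149 [-0.36 -0.7 ]
157 [-0.26 -0.75]
165 [-0.15 -0.77]
173 [-0.04 -0.79]
181 [ 0.07 -0.79]
189 [ 0.18 -0.77]
197 [ 0.28 -0.74]
205 [ 0.38 -0.69]
```

Call:
{"op": "arm_command", "data": {"moves": [[0.27, 0.75, 0, 8], [0.2, 0.76, 0, 8], [0.1, 0.78, 0, 8], [-0.01, 0.79, 0, 8], [-0.12, 0.78, 0, 8]]}}

```text
time_s: 4.5
position: [0.6616, 0.038, 0.0955]
orientation: [3.12, 0.361, 0.012]
contact_force: [7.8, 1.0, -6.0]
gripper_width: 0.0001
grip_force: 3.8
```

Call:
{"op": "arm_command", "data": {"moves": [[-0.23, 0.75, 0, 8], [-0.33, 0.71, 0, 8], [-0.43, 0.66, 0, 8], [-0.52, 0.59, 0, 8], [-0.59, 0.52, 0, 8], [-0.66, 0.43, 0, 8], [-0.71, 0.33, 0, 8]]}}

```text
time_s: 5.2
position: [0.6246, 0.0807, 0.0954]
orientation: [-2.584, -1.782, -0.008]
contact_force: [4.0, 7.1, -2.4]
gripper_width: -0.0001
grip_force: 4.0
```

Call:
{"op": "arm_command", "data": {"moves": [[-0.75, 0.23, 0, 8], [-0.78, 0.12, 0, 8], [-0.79, 0.01, 0, 8], [-0.78, -0.1, 0, 8], [-0.76, -0.2, 0, 8], [-0.73, -0.31, 0, 8], [-0.68, -0.41, 0, 8], [-0.61, -0.5, 0, 8]]}}

```text
time_s: 6.0
position: [0.5625, 0.0673, 0.0953]
orientation: [-1.244, -2.879, -0.0]
contact_force: [0.3, 2.4, 1.3]
gripper_width: -0.0002
grip_force: 0.7
```

Call:
{"op": "arm_command", "data": {"moves": [[0.17, -0.18, 0, 0], [0, 0, 0, 0]]}}

```text
time_s: 6.2
position: [0.5616, 0.0662, 0.0952]
orientation: [-1.255, -2.867, 0.002]
contact_force: [-5.9, 5.8, 6.8]
gripper_width: 0.0002
grip_force: 4.3
```

Call:
{"op": "arm_command", "data": {"moves": [[-0.53, -0.59, 0, 8], [-0.44, -0.66, 0, 8], [-0.35, -0.71, 0, 8], [-0.25, -0.75, 0, 8], [-0.14, -0.77, 0, 8]]}}

```text
time_s: 6.7
position: [0.5455, 0.0305, 0.0952]
orientation: [-0.188, -3.127, -0.003]
contact_force: [-4.2, 0.7, 3.6]
gripper_width: -0.0001
grip_force: 2.1
```

Call:
{"op": "arm_command", "data": {"moves": [[0.1, -0.79, 0, 8], [0.1, -0.79, 0, 8], [0.19, -0.77, 0, 8], [0.29, -0.74, 0, 8], [0.38, -0.69, 0, 8], [0, 0, 0, 0]]}}

```text
time_s: 7.3
position: [0.5569, -0.0094, 0.0952]
orientation: [0.888, -3.005, -0.003]
contact_force: [-5.6, -4.9, 3.9]
gripper_width: 0.0001
grip_force: 3.6
```

```bash
python3 - <<'E'
from h import *
d=cap('top'); c=d['image'][120:230,195:315]; cv2.imwrite('pics/c2.png',cv2.resize(c,None,fx=5,fy=5,interpolation=cv2.INTER_CUBIC))
o=env.get_obs(); print(o['position'],o['joint_pos'],o['contact_force'],o['time_s'])
E
```

```text
[ 0.55681335 -0.00927984  0.09519618] [-0.21626431  0.67088141  1.72344911 -0.0030867   0.75536649 -2.35770621] [-5.07010172 -4.51399032  4.47204652] 7.35
```

View pics/c2.png

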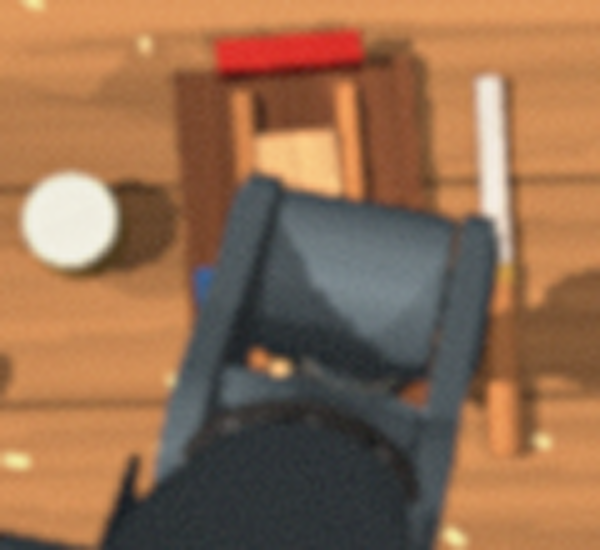

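The arm hides the wheel in this top view. The tin at (70,220) and the chisel at (495,270) haven't moved. I'll back off, go up and return for the second stroke.

Call:
{"op": "arm_command", "data": {"moves": [[-1.2, -0.8, 0, 0], [0, 0, 4, -8], [0, 0, 3, -8], [2, 0, 0, -8], [2, 0, 0, -8], [2, 0, 0, -8], [2, 0, 0, -8], [2, 0, 0, -8], [1, 0, 0, -8], [0, 0, 0, -8], [0, 0, 0, -8], [0, 0, 0, -8]]}}

```text
time_s: 8.55
position: [0.6574, -0.016, 0.165]
orientation: [-1.463, -2.777, 0.001]
contact_force: [-0.0, -0.3, 0.4]
gripper_width: 0.0001
grip_force: 0.0
```

Call:
{"op": "arm_command", "data": {"moves": [[0, 0, 0, -8], [0, 0, 0, -8], [0, 0, 0, -8], [0, 0, 0, -8], [0, 0, 0, -8], [0, 0, 0, -8], [0, 0, 0, -8], [0, 0, 0, -8], [0, 0, 0, -8], [0, 0, 0, -8], [0, 0, 0, -8], [0, 0, 0, -8]]}}

```text
time_s: 9.75
position: [0.6573, -0.0161, 0.1652]
orientation: [-3.044, -0.771, 0.003]
contact_force: [0.4, 0.1, -0.4]
gripper_width: 0.0
grip_force: 0.0
```

Call:
{"op": "arm_command", "data": {"moves": [[0, 0, 0, -8], [0, 0, 0, -8], [0, 0, 0, -8], [0, 0, 0, -8], [0, 0, 0, -8], [0, 0, 0, -8], [0, 0, 0, -8], [0, 0, 0, 0]]}}

```text
time_s: 10.55
position: [0.6574, -0.0161, 0.1652]
orientation: [-3.053, 0.738, 0.003]
contact_force: [0.7, 0.4, -0.0]
gripper_width: 0.0002
grip_force: 0.0
```

```bash
python3 - <<'E'
from h import *
d=cap('side'); c=d['image'][160:260,160:300]; cv2.imwrite('pics/s2.png',cv2.resize(c,None,fx=5,fy=5,interpolation=cv2.INTER_CUBIC))
E
```

```text
(no output)
```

View pics/s2.png

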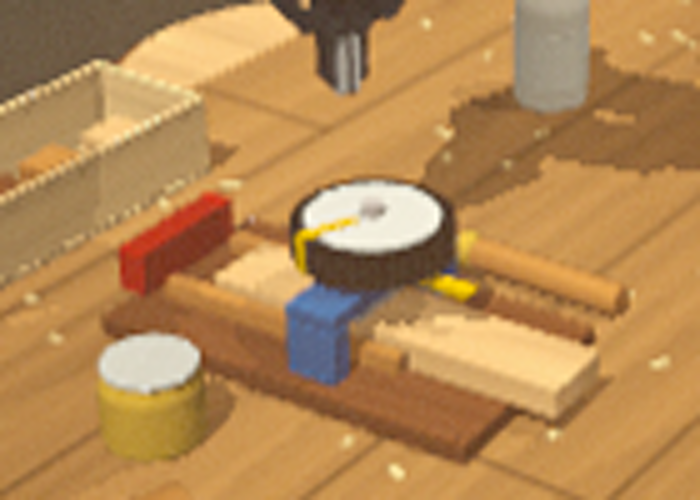

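The side crop shows the wheel's yellow mark turned to about (303,235), towards +y and the stop. The blank is still flat.

```bash
python3 - <<'E'
from h import *
d=dict(np.load('/tmp/side.npz'))
f=lambda u,v,z:pt(d,160+u/5-.4,160+v/5-.4,z)[:2]
c=f(372,216,.092); 
for q in[(304,234),(355,220)]:
  m=f(*q,.092);e=m-c;print(c,m,np.linalg.norm(e),np.degrees(np.arctan2(e[1],e[0])))
r=5.65;a=np.radians(-27+8*np.arange(31));
E
```

```text
[0.60356123 0.02647661] [0.62175042 0.06626194] 0.04374607194295297 65.43090780964307
[0.60356123 0.02647661] [0.60854246 0.03607605] 0.010814893390930554 62.57479175365915
```

Call:
{"op": "arm_command", "data": {"moves": [[0.7, 0.9, 0, 0], [0, 0, -3.5, 0], [0, 0, -3.5, 0], [0, 0, 0, 0], [-0.5, 0.25, 0, 0], [-0.3, 0.15, 0, 0], [-0.2, 0.1, 0, 0], [0, 0, 0, 0]]}}

```text
time_s: 11.4
position: [0.656, -0.0025, 0.0972]
orientation: [-3.054, 0.735, -0.005]
contact_force: [1.0, -0.6, 1.0]
gripper_width: -0.0
grip_force: 0.2
```

Call:
{"op": "arm_command", "data": {"moves": [[-0.22, 0.11, 0, 0], [0, 0, 0, 0]]}}

```text
time_s: 11.6
position: [0.6558, -0.0024, 0.0972]
orientation: [3.054, -0.735, 0.012]
contact_force: [4.4, -1.9, 1.6]
gripper_width: 0.0002
grip_force: 2.4
```

Call:
{"op": "arm_command", "data": {"moves": [[0.25, 0.76, 0, 8], [0.18, 0.77, 0, 8], [0.09, 0.78, 0, 8], [-0.03, 0.79, 0, 8], [-0.14, 0.78, 0, 8], [-0.24, 0.75, 0, 8], [-0.33, 0.71, 0, 8], [-0.43, 0.66, 0, 8], [-0.52, 0.59, 0, 8], [-0.59, 0.52, 0, 8], [-0.66, 0.43, 0, 8], [-0.71, 0.33, 0, 8]]}}

```text
time_s: 12.8
position: [0.6251, 0.0805, 0.0972]
orientation: [2.586, 1.782, 0.017]
contact_force: [5.2, 9.9, 3.0]
gripper_width: -0.0002
grip_force: 5.1
```

Call:
{"op": "arm_command", "data": {"moves": [[-0.75, 0.21, 0, 8], [-0.78, 0.1, 0, 8], [-0.79, -0.02, 0, 8], [-0.77, -0.13, 0, 8], [-0.75, -0.23, 0, 8], [-0.72, -0.33, 0, 8], [-0.66, -0.43, 0, 8]]}}

```text
time_s: 13.5
position: [0.5674, 0.0716, 0.0967]
orientation: [-1.443, -2.786, -0.003]
contact_force: [-2.6, 5.8, 7.8]
gripper_width: 0.0001
grip_force: 3.2
```

Call:
{"op": "arm_command", "data": {"moves": [[-0.59, -0.52, 0, 8], [-0.51, -0.6, 0, 8], [-0.42, -0.67, 0, 8], [-0.33, -0.72, 0, 8], [-0.23, -0.76, 0, 8], [-0.12, -0.78, 0, 8]]}}

```text
time_s: 14.1
position: [0.5452, 0.0291, 0.0954]
orientation: [-0.184, -3.132, -0.002]
contact_force: [-1.0, 1.8, -0.6]
gripper_width: 0.0002
grip_force: 0.4
```

Call:
{"op": "arm_command", "data": {"moves": [[0.03, -0.79, 0, 8], [0.12, -0.78, 0, 8], [0.22, -0.76, 0, 8], [0.31, -0.73, 0, 8], [0.39, -0.68, 0, 8], [0, 0, 0, 0]]}}

```text
time_s: 14.7
position: [0.5569, -0.0096, 0.0952]
orientation: [0.888, -3.01, -0.001]
contact_force: [-1.6, -2.7, 0.5]
gripper_width: 0.0002
grip_force: 1.7
```

Call:
{"op": "arm_command", "data": {"moves": [[-1.2, -0.8, 0, 0], [0, 0, 4, -8], [0, 0, 3, -8], [2, 0, 0, -8], [2, 0, 0, -8], [2, 0, 0, -8], [2, 0, 0, -8], [2, 0, 0, -8], [1.7, 0.9, 0, -8], [0, 0, 0, -8], [0, 0, 0, -8], [0, 0, 0, -8]]}}

```text
time_s: 15.9
position: [0.6626, -0.0071, 0.165]
orientation: [-1.464, -2.778, -0.0]
contact_force: [-0.4, 0.5, -0.1]
gripper_width: 0.0003
grip_force: 0.0
```

Call:
{"op": "arm_command", "data": {"moves": [[0, 0, 0, -8], [0, 0, 0, -8], [0, 0, 0, -8], [0, 0, 0, -8], [0, 0, 0, -8], [0, 0, 0, -8], [0, 0, 0, -8], [0, 0, 0, -8], [0, 0, 0, -8], [0, 0, 0, -8], [0, 0, 0, -8], [0, 0, 0, -8]]}}

```text
time_s: 17.1
position: [0.6625, -0.0073, 0.1652]
orientation: [-3.045, -0.77, 0.002]
contact_force: [0.9, -0.3, 1.1]
gripper_width: 0.0
grip_force: 0.0
```

Call:
{"op": "arm_command", "data": {"moves": [[0, 0, 0, -8], [0, 0, 0, -8], [0, 0, 0, -8], [0, 0, 0, -8], [0, 0, 0, -8], [0, 0, 0, -8], [0, 0, 0, -8], [0, 0, 0, 0]]}}

```text
time_s: 17.9
position: [0.6626, -0.0073, 0.1652]
orientation: [-3.053, 0.739, 0.002]
contact_force: [-0.5, -0.3, -0.7]
gripper_width: -0.0003
grip_force: 0.0
```

```bash
python3 - <<'E'
from h import *
d=cap('side'); c=d['image'][160:260,160:300]; cv2.imwrite('pics/s3.png',cv2.resize(c,None,fx=5,fy=5,interpolation=cv2.INTER_CUBIC))
E
```

```text
(no output)
```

View pics/s3.png

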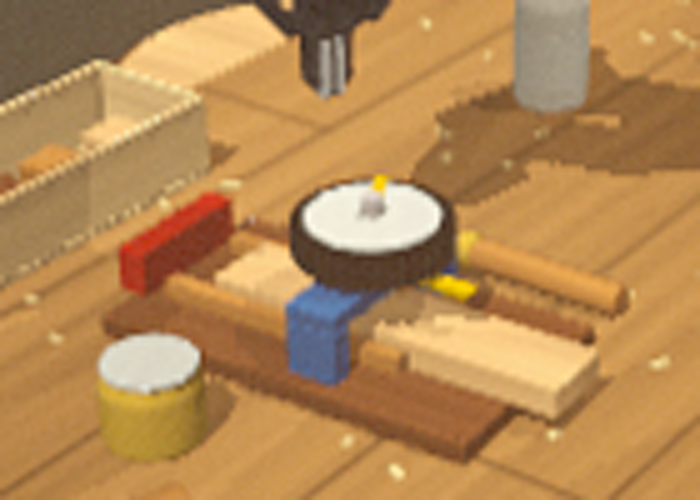

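The mark is now at the far side, about (380,183), behind the screw.

```bash
python3 - <<'E'
from h import *
d=dict(np.load('/tmp/side.npz'))
f=lambda u,v,z:pt(d,160+u/5-.4,160+v/5-.4,z)[:2]
c=f(372,220,.092); 
for q in[(380,184),(381,181)]:
  m=f(*q,.092);e=m-c;print(c,m,np.linalg.norm(e),np.degrees(np.arctan2(e[1],e[0])))
E
```

```text
[0.60057291 0.03031269] [ 0.62437038 -0.00800971] 0.04511014802122755 -58.16052593225313
[0.60057291 0.03031269] [ 0.62626176 -0.01143316] 0.04901665996727284 -58.39340417288277
```

Call:
{"op": "arm_command", "data": {"moves": [[0, 0, -3.5, 0], [0, 0, -3.5, 0], [0, 0, 0, 0], [-0.4, 0.25, 0, 0], [-0.3, 0.15, 0, 0], [-0.2, 0.1, 0, 0], [-0.13, 0.06, 0, 0], [0, 0, 0, 0]]}}

```text
time_s: 18.75
position: [0.6555, -0.0031, 0.0974]
orientation: [-3.054, 0.735, -0.011]
contact_force: [4.4, -2.1, 1.8]
gripper_width: -0.0003
grip_force: 2.4
```

Call:
{"op": "arm_command", "data": {"moves": [[0.25, 0.76, 0, 8], [0.18, 0.77, 0, 8], [0.09, 0.78, 0, 8], [-0.03, 0.79, 0, 8], [-0.14, 0.78, 0, 8], [-0.24, 0.75, 0, 8], [-0.33, 0.71, 0, 8], [-0.43, 0.66, 0, 8], [-0.52, 0.59, 0, 8], [-0.59, 0.52, 0, 8], [-0.66, 0.43, 0, 8], [-0.71, 0.33, 0, 8]]}}

```text
time_s: 19.95
position: [0.6253, 0.0803, 0.0974]
orientation: [2.586, 1.782, 0.019]
contact_force: [6.1, 11.0, 2.4]
gripper_width: 0.0001
grip_force: 6.2
```

Call:
{"op": "arm_command", "data": {"moves": [[-0.75, 0.21, 0, 8], [-0.78, 0.1, 0, 8], [-0.79, -0.02, 0, 8], [-0.77, -0.13, 0, 8], [-0.75, -0.23, 0, 8], [-0.72, -0.33, 0, 8], [-0.66, -0.43, 0, 8]]}}

```text
time_s: 20.65
position: [0.5668, 0.0712, 0.097]
orientation: [-1.442, -2.785, -0.003]
contact_force: [-3.7, 6.5, 8.3]
gripper_width: 0.0001
grip_force: 3.7
```

Call:
{"op": "arm_command", "data": {"moves": [[-0.57, -0.54, 0, 8], [-0.48, -0.62, 0, 8], [-0.39, -0.68, 0, 8], [-0.3, -0.73, 0, 8], [-0.2, -0.76, 0, 8], [-0.08, -0.78, 0, 8]]}}

```text
time_s: 21.25
position: [0.5452, 0.0281, 0.0958]
orientation: [-0.184, -3.128, -0.003]
contact_force: [-4.3, 1.5, 3.9]
gripper_width: 0.0001
grip_force: 2.1
```

Call:
{"op": "arm_command", "data": {"moves": [[0.04, -0.79, 0, 8], [0.12, -0.78, 0, 8], [0.22, -0.76, 0, 8], [0.31, -0.73, 0, 8], [0.39, -0.68, 0, 8], [0, 0, 0, 0]]}}

```text
time_s: 21.85
position: [0.5579, -0.0111, 0.0955]
orientation: [0.889, -3.008, -0.002]
contact_force: [-3.9, -4.3, 3.4]
gripper_width: 0.0001
grip_force: 2.9
```

Call:
{"op": "arm_command", "data": {"moves": [[-1.2, -0.8, 0, 0], [-0.5, 0, 5, 0], [-3, 1, 0, -8], [-3, 1, 0, -8], [-3, 1, 0, -8], [-2.1, 0.35, 0, -5.5], [0, 0, 0, 0]]}}

```text
time_s: 22.55
position: [0.4276, 0.0167, 0.1451]
orientation: [0.09, -3.135, -0.003]
contact_force: [0.7, -0.1, -0.4]
gripper_width: -0.0003
grip_force: 0.0
```

```bash
python3 - <<'E'
from h import *
d=cap('side'); c=d['image'][160:260,160:300]; cv2.imwrite('pics/s4.png',cv2.resize(c,None,fx=5,fy=5,interpolation=cv2.INTER_CUBIC))
E
```

```text
(no output)
```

View pics/s4.png

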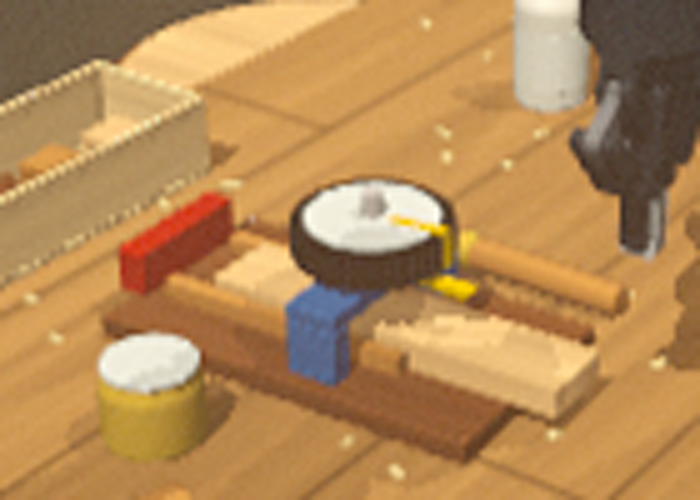

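The mark at (445,235) stands directly over the pointer at (450,287), so the wheel has made two full turns. Next I'll lower behind the blank's near end, at (575,385), and push.

Call:
{"op": "arm_command", "data": {"moves": [[0, -0.2, -4, 0], [0, 0, -3.5, 0], [0, 0, -2.8, 0], [0, 0, 0, 0], [0.8, 0.05, 0, 0], [0.8, 0.05, 0, 0], [0.4, 0.02, 0, 0], [0, 0, 0, 0]]}}

```text
time_s: 23.4
position: [0.454, 0.014, 0.0433]
orientation: [-0.094, 3.136, -0.002]
contact_force: [0.3, 0.2, 0.1]
gripper_width: -0.0001
grip_force: 0.0
```

Call:
{"op": "arm_command", "data": {"moves": [[0.4, 0.12, 0, 0], [0.4, 0.03, 0, 0], [0.4, 0.03, 0, 0], [0.4, 0.02, 0, 0], [0.4, 0.03, 0, 0], [0.4, 0.02, 0, 0], [0.4, 0.03, 0, 0], [0.3, 0.02, 0, 0], [0.3, 0.02, 0, 0], [0, 0, 0, 0], [0, 0, 0, 0]]}}

```text
time_s: 24.5
position: [0.4874, 0.0172, 0.0421]
orientation: [-0.094, 3.137, -0.001]
contact_force: [0.7, 0.6, 0.4]
gripper_width: -0.0003
grip_force: 0.0
```

Call:
{"op": "arm_command", "data": {"moves": [[0.2, 0.01, 0, 0], [0.2, 0.01, 0, 0], [0.2, 0.01, 0, 0], [0, 0, 0, 0], [0, 0, 0, 0]]}}

```text
time_s: 25.0
position: [0.4927, 0.0177, 0.042]
orientation: [-0.094, 3.139, -0.0]
contact_force: [-0.2, 1.6, 0.2]
gripper_width: 0.0001
grip_force: 0.4
```

Call:
{"op": "arm_command", "data": {"moves": [[0.2, 0.01, 0, 0], [0.2, 0.01, 0, 0], [0, 0, 0, 0], [0, 0, 0, 0]]}}

```text
time_s: 25.4
position: [0.4935, 0.018, 0.042]
orientation: [0.095, -3.135, -0.001]
contact_force: [-6.2, -2.4, 3.8]
gripper_width: 0.0001
grip_force: 2.9
```

Call:
{"op": "arm_command", "data": {"moves": [[0.2, 0.01, 0, 0], [0.2, 0.01, 0, 0], [0, 0, 0, 0], [0, 0, 0, 0]]}}

```text
time_s: 25.8
position: [0.4937, 0.0183, 0.0418]
orientation: [0.095, -3.126, -0.002]
contact_force: [-10.9, -5.7, 8.3]
gripper_width: -0.0003
grip_force: 5.9
```

Call:
{"op": "arm_command", "data": {"moves": [[-1, -0.05, 0, 0], [-1.5, -0.1, 0, 0], [-2, -0.1, 0, 0], [0, 0, 5, 0], [0, 0, 5, 0], [0, 0, 5, 0], [-1, -5, 0, 0], [0, -5, 0, 0], [0, -5, 0, 0], [0, -5, 0, 0], [0, 0, 0, 0]]}}

```text
time_s: 26.9
position: [0.4481, -0.191, 0.193]
orientation: [-0.083, 3.133, -0.011]
contact_force: [0.3, -0.5, 0.5]
gripper_width: -0.0
grip_force: 0.0
```

```bash
python3 - <<'E'
from h import *
a=cap('side')['image'][160:260,160:300]; d=cap('top');b=d['image'][120:230,195:315]
a=cv2.resize(a,(420,300),interpolation=cv2.INTER_CUBIC);b=cv2.resize(b,(360,330),interpolation=cv2.INTER_CUBIC)[:300]
cv2.imwrite('pics/end.png',np.hstack([a,b])); cv2.imwrite('pics/topend.png',d['image'])
E
```

```text
(no output)
```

View pics/end.png

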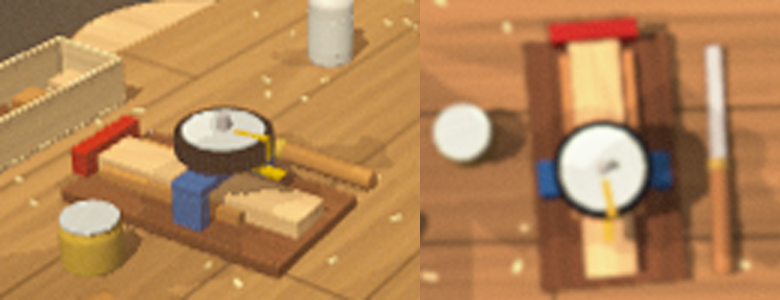

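The blank's far end is against the red stop (around (597,40) in the right half). The wheel mark is in line with the pointer (around (607,200)), and the tin and chisel haven't moved.

```bash
python3 -c "
from bench import env
print(env.finish_job())"
```

```text
the job is handed in; nothing more can be done
None
```

I rolled the wheel two full turns counter-clockwise, so its mark is back over the pointer. The blank is pushed flat and fully home against the red stop, no tools were moved, and I handed the job in at about 27 s.

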